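Dry the ingots: load the oven drawer and key in the programme

TASK

First press the round key once to release the oven drawer, then pull the drawer fully out to its stop, lay every full-length ingot from the board flat in it (next to each other, none stacked), let go and push the drawer fully shut. With it shut, key in the drying programme, one key at a time, each pressed fully down for a moment and let up again: the bar key once, the square key twice, the round key once. Do not press the mushroom-shaped stop key, and leave the half ingot and the rubber plug on the board where they are.

Things in the scene. Friction and masses are not known exactly. Their poses are not given: they have to be found in the camera images.
- oven_drawer0_handle (a point): middle of the handle of the oven drawer: a level round bar 11 mm thick, 120 mm long along y, 35 mm in front of the steel drawer front (its top edge 138 mm up), 112 mm above the bench. The fixed oven is a grey box, 260 (x) x 300 x 150 mm, with a blue lower panel and this one wide drawer at the top. Axes as the oven: x to its back, z up
- oven_drawer0 (a joint): how far the drawer is out, in m: 0 = fully shut, 0.182 = at its stop. It slides along the oven's -x axis (towards the robot) with about 3 N of friction and stays where it is left; it may start slightly ajar
- drawer_floor (a point): middle of the drawer's inner floor, 76 mm above the bench; moves with the drawer. Axes: x towards the back of the oven (the drawer is pulled along -x), y along the front, z up. Inside, the drawer is 215 mm (x) by 258 mm (y), its side walls are 52 mm high above this floor and 6 mm thick, the front 62 mm. With the drawer at its stop the part from x = -0.107 to x = +0.068 is clear of the oven's roof
- console: blue key console with an aluminium top, 150 x 150 x 60 mm, fixed, with four keys in a square of 2 x 2, 62 mm apart; which key is at which place varies. Origin at the centre of its underside
- board: plywood stock board lying on the bench, 250 x 270 x 8 mm, fixed, with the ingots and a few other things on it in rows. Origin at the centre of its underside
- stub: a half ingot: same section as an ingot, but only 52 mm long over all, to be left where it is. Origin at the middle of the bar, 12 mm above its underside; x along its length
- plug: black rubber plug, a cone 38 mm across and 22 mm high, on the board; bystander. Origin at the centre of its underside
- ingot0: a full white-metal ingot: silvery bar 84 mm long (102 mm with the low 9 mm lug at each end), 28 mm wide, 24 mm high, about 0.42 kg, on the stock board (None if absent). Origin at the middle of the bar, 12 mm above its underside; x along its length, y across, z up
- ingot1: a full white-metal ingot: silvery bar 84 mm long (102 mm with the low 9 mm lug at each end), 28 mm wide, 24 mm high, about 0.42 kg, on the stock board (None if absent). Origin at the middle of the bar, 12 mm above its underside; x along its length, y across, z up
- ingot2: a full white-metal ingot: silvery bar 84 mm long (102 mm with the low 9 mm lug at each end), 28 mm wide, 24 mm high, about 0.42 kg, on the stock board (None if absent). Origin at the middle of the bar, 12 mm above its underside; x along its length, y across, z up
- ingot3: a full white-metal ingot: silvery bar 84 mm long (102 mm with the low 9 mm lug at each end), 28 mm wide, 24 mm high, about 0.42 kg, on the stock board (None if absent). Origin at the middle of the bar, 12 mm above its underside; x along its length, y across, z up
- key_bar_top (a point): centre of the top of the bar key: oblong grey cap 18 x 44 mm; its top is 84 mm above the bench when up, and it is pressed straight down
- key_bar (a joint): travel of the bar key in m: 0 = up, 0.008 = fully down; a spring needs 1.5 N to start and 5 N to push it fully down, and lifts it when let go
- key_square_top (a point): centre of the top of the square key: grey cap 28 x 28 mm; its top is 84 mm above the bench when up, and it is pressed straight down
- key_square (a joint): travel of the square key in m: 0 = up, 0.008 = fully down; a spring needs 1.5 N to start and 5 N to push it fully down, and lifts it when let go
- key_round_top (a point): centre of the top of the round key: flat round grey cap 28 mm across; its top is 84 mm above the bench when up, and it is pressed straight down
- key_round (a joint): travel of the round key in m: 0 = up, 0.008 = fully down; a spring needs 1.5 N to start and 5 N to push it fully down, and lifts it when let go
- key_stop_top (a point): centre of the top of the stop key: grey mushroom head 42 mm across, standing 12 mm higher than the other keys; not to be pressed; its top is 96 mm above the bench when up, and it is pressed straight down
- key_stop (a joint): travel of the stop key in m: 0 = up, 0.008 = fully down; a spring needs 1.5 N to start and 5 N to push it fully down, and lifts it when let go

How it is judged:
By the outcome, as a careful person would: the job done as asked, in the order asked, and still so for the second after the job is handed in, with the robot touching nothing.
Of ingot0, ingot1, ingot2, ingot3 only 2 to 4 are there at a start; the rules pass over those that are not, and their reading is None.
At some moment in a run one of ingot0, ingot1, ingot2, ingot3 may be knocked a few centimetres aside while the robot is not near it.
Once in a run the grip may slacken for a moment while it holds something.
It also fails if it takes over 210 s, if anything falls off the work surface, if the arm or the gripper's body presses on something with over 40 N, if the wrist force passes 120 N, or if a joint passes its speed limit or range.

ROBOT

A 6-joint arm with a two-finger parallel gripper is mounted at the origin on the work surface. World frame = base frame: x ahead of the robot, y to its left, z up, the work surface at z = 0. Lengths are in m, angles in rad, forces in N, time in s.
With the tool pointing down it reaches from about 0.375 to 0.975 m from the base axis. Payload 3.8 kg.
Tool frame: the origin (TCP) lies midway between the tips of the shut fingers; the grasp point (between the pads) lies 19 mm behind it (grip_depth is the distance from the TCP to the grasp point, in m); z points along the fingers, y is the line along which they close (so a half turn about z gives the same grasp; the last joint's range is limited). The gripper opens to 85 mm and grips with 20 to 120 N. Pads are 22 mm wide; open, the fingers measure 114 mm over their backs; the gripper's body (76 mm by 85 mm) begins 54 mm behind the grasp point. The pads swing forward as they close: fully open they stand 13 mm farther back than shut.
Start: joints at [1.085, 0.264, 1.604, -0, 1.274, -0.037], TCP at [0.293, 0.608, 0.231] pointing down, gripper open.
Joint ranges: [-2.63, 2.63], [-0.94, 2.18], [0.31, 2.57], [-1.31, 4.45], [0, 2.66], [-2.55, 2.55]. Speed limits (rad/s): [2.57, 2.57, 3.14, 3.14, 3.14, 3.14].

INTERFACE

Orientations are given as [roll, pitch, yaw] about the fixed x, y, z axes, in that order (R = Rz(yaw) Ry(pitch) Rx(roll)).
In Python, from bench import * gives the robot as it stands.
- The arm moves only by the shell command python3 -m creep 'ROWS'. ROWS is JSON, a list of rows, each a list of 7 numbers: the opening, from 0 (shut) to 1 (fully open), then the shift along the tool's x, y, z each as a share of 0.02 m, from -1 to 1, then the turn, a rotation vector about the tool's x, y, z each as a share of 0.12 rad, from -1 to 1. In form: [[jaw, tx, ty, tz, rx, ry, rz], ...]. A call has exactly 10 rows; each row shifts and turns the commanded pose from where the row before left it, along the tool's axes as they then stand; what a row does not reach is not made up. A row lasts 1/10 s, in which the tool goes at most 50 mm and 8.59 degrees, less where a joint would pass 70% of its speed; a pose out of reach is approached as far as the arm can. A call with a number of a shift or a turn outside -1 to 1 is refused whole. A call with a gripper value outside its range is refused whole. The fingers move at their own pace and stop on an object; the grip force is fixed at half the most. Time passes only in rows, so rows that do not move let the fingers close, or fill a call up. It gives the time, the measured TCP pose, the force, the opening and the grip force at its end, in the units of the state.
- get_state(): the state, without advancing time (a new reading comes with each control period).
- capture(name): name is "scene" or "top"; returns a dict with "frame" (480x640x3 uint8, red, green, blue), "z_map" (480x640 float32, m along the optical axis (not along the pixel's ray), 0 where there is no reading), "fx", "fy", "cx", "cy" (pixels), "k1" (the pictures are not rectified: a ray, as slopes to the right and down, at radius r is drawn at 1 + k1 r^2 times it, then the intrinsics apply), "R" (3x3) and "t" (3): a world point X has camera coordinates R X + t. Camera axes: x right, y down, z forward; pixel columns grow to the right and rows downward; lengths in m; the calibration is good to about 2 mm. A picture is of the moment at which its call begins.
- sign_off(): hands the job in; it is judged then, once.
The state is a dict: "t": time; "q": joint angles; "qvel": joint speeds; "tau": joint torques, N m; "position": TCP position; "eef_rot": TCP orientation; "ft_force": force on the tool from outside, world axes, zero at the start; "torque": the same for the moment, N m; "width": finger opening in m; "finger_force": force on a finger pad.
Only numpy, scipy, OpenCV 4.12 (cv2) and the standard library are available. Lean on these libraries where they do the work, as an engineer would, in place of code of your own. Each camera call takes 0.05 s, during which the arm holds its last target. There are 200 camera calls.

## Working session

There is one attempt and no reset: what is moved stays moved. The work goes in short steps, Python scripts to look and compute and a shell command to move; the robot and the scene stay as the last step left them, time stands still between calls to the robot, and variables do not carry over. Pictures are saved under pics/ and viewed, at most 14 in all, crops included, and the job is handed in when it is done.

```bash
ls; mkdir -p pics; cat > h.py <<'E'
from bench import *
import numpy as np, cv2
def cap(n,f=None):
    c=capture(n)
    if f: cv2.imwrite('pics/'+f,c['frame'][:,:,::-1])
    return c
def cloud(c):
    v,u=np.mgrid[0:480,0:640].astype(float)
    K=np.array([[c['fx'],0,c['cx']],[0,c['fy'],c['cy']],[0,0,1]])
    p=cv2.undistortPoints(np.stack([u.ravel(),v.ravel()],1)[:,None],K,np.array([c['k1'],0,0,0.]))[:,0]
    z=c['z_map'].ravel()
    P=np.c_[p*z[:,None],z]
    W=(P-c['t'])@c['R']
    W[z==0]=np.nan
    return W.reshape(480,640,3)
E
python3 - <<'E'
from h import *
for n in ('top','scene'):
    c=cap(n,n+'0.png'); W=cloud(c); np.save(n+'.npy',W)
    print(n,-c['R'].T@c['t'],c['R'][2])
s=get_state();print({k:np.round(v,3) for k,v in s.items()})
E
```

```text
pics
top [0.48247399 0.01476173 1.03534206] [ 1.57493915e-01 -7.95548964e-04 -9.87519637e-01]
scene [ 1.28876596 -0.10874855  0.77787036] [-0.69760785  0.11505436 -0.70718158]
{'t': np.float64(0.1), 'q': array([ 1.085,  0.265,  1.605, -0.   ,  1.274, -0.037]), 'qvel': array([ 0.   ,  0.   , -0.002, -0.001,  0.001, -0.001]), 'tau': array([ 1.0000e-03, -5.1671e+01, -3.6859e+01, -0.0000e+00,  6.0000e-03,
       -0.0000e+00]), 'position': array([0.293, 0.608, 0.23 ]), 'eef_rot': array([-3.14 , -0.   ,  2.693]), 'ft_force': array([-0.167,  0.374, -0.022]), 'torque': array([-0.067, -0.03 , -0.044]), 'finger_force': np.float64(0.0), 'width': np.float64(0.085)}
```

View pics/top0.png

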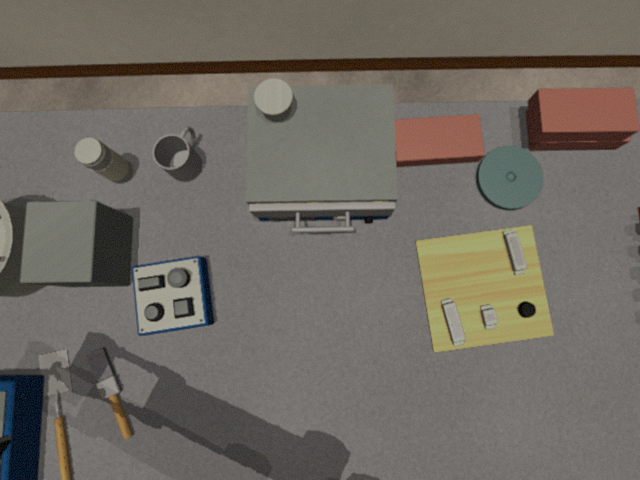

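View pics/scene0.png

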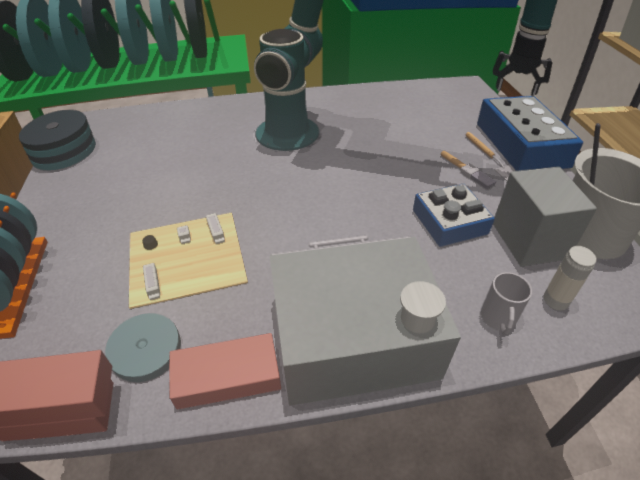

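The top picture shows the console at (173,295), with its four keys at (150,283), (178,277), (154,312) and (183,307). The oven handle is at (322,226). The full ingots are at (515,252) and (453,321), the stub at (489,317) and the plug at (527,310).

```bash
python3 - <<'E'
from h import *
W=np.load('top.npy')
z=W[...,2]
def lab(m,box,mn=15):
    u0,v0,u1,v1=box; k=np.zeros(m.shape,np.uint8); k[v0:v1,u0:u1]=m[v0:v1,u0:u1]
    n,L,st,ce=cv2.connectedComponentsWithStats(k)
    for i in range(1,n):
        if st[i,4]<mn: continue
        P=W[L==i]; r=cv2.minAreaRect((P[:,:2]*1000).astype(np.float32)); b=cv2.boxPoints(r)
        e=b[1]-b[0],b[2]-b[1]; e=max(e,key=np.linalg.norm)
        print(st[i,4],ce[i].round(),'med',np.median(P,0).round(4),'rect',np.round(r[0],1),np.round(r[1],1),'longaxis yaw',round(float(np.arctan2(e[1],e[0])),3))
print('keys>74');lab(z>.074,(130,255,215,340))
print('keys>88');lab(z>.090,(130,255,215,340))
print('console');lab((z>.05)&(z<.068),(120,245,225,345),100)
print('board items');lab((z>.02),(410,220,560,355))
print('board');lab((z>.004),(400,215,565,360),200)
print('handle');lab((z>.095)&(z<.125),(285,215,365,240))
print('oven');lab((z>.140),(240,80,405,215),300)
print('front');lab((z>.128)&(z<.1405),(240,190,405,222))
c=cap('top'); f=c['frame'][180:345,125:225]; cv2.imwrite('pics/keys.png',cv2.resize(f[70:],None,fx=6,fy=6,interpolation=2)[:,:,::-1])
E
```

```text
keys>74
334 [177. 277.] med [0.5526 0.3418 0.0942] rect [552.7 343.6] [39.5 41.6] longaxis yaw -1.293
216 [149. 282.] med [0.5443 0.4034 0.084 ] rect [544.6 406.7] [22.5 48.4] longaxis yaw -1.479
225 [182. 307.] med [0.4917 0.3338 0.0839] rect [490.6 333.9] [38.3 36.3] longaxis yaw 0.312
178 [152. 312.] med [0.4828 0.3969 0.0839] rect [484.5 398.9] [31.8 29.7] longaxis yaw 0.529
keys>88
294 [177. 277.] med [0.5528 0.3428 0.0945] rect [553. 343.] [39.6 40. ] longaxis yaw -0.801
console
3657 [171. 296.] med [0.5161 0.3688 0.0602] rect [518.2 370.5] [150.7 153.3] longaxis yaw -1.428
board items
534 [515. 250.] med [ 0.6026 -0.3824  0.0326] rect [ 603.6 -384.7] [95.3 29.9] longaxis yaw 0.198
565 [453. 322.] med [ 0.4496 -0.2359  0.0327] rect [ 449.6 -237.7] [99.  29.3] longaxis yaw 0.235
207 [527. 309.] med [ 0.4735 -0.3984  0.0301] rect [ 473.5 -400.7] [32.4 33.1] longaxis yaw -0.637
243 [490. 317.] med [ 0.4585 -0.3155  0.032 ] rect [ 457.4 -316.7] [47.2 28.3] longaxis yaw 0.13
board
13476 [483. 288.] med [ 0.521  -0.3114  0.0091] rect [ 525.9 -314.6] [259.7 279.4] longaxis yaw -1.465
handle
420 [323. 227.] med [0.6453 0.0387 0.117 ] rect [655.9  41.4] [130.4  33.6] longaxis yaw 1.551
oven
17305 [320. 143.] med [0.8134 0.0428 0.1509] rect [818.4  41.8] [301.6 247.6] longaxis yaw 1.564
front
1219 [322. 206.] med [0.6869 0.0405 0.1376] rect [688.9  41.9] [300.   19.4] longaxis yaw 1.565
```

View pics/keys.png

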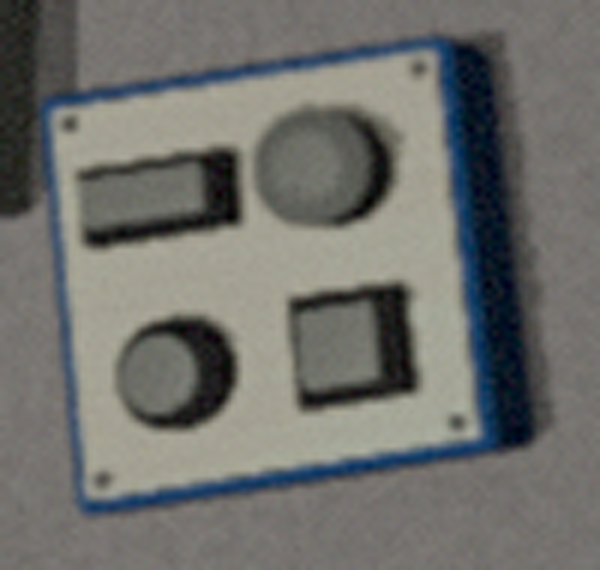

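The key crop shows the mushroom at the back right, bar at the back left, round at the front left and square at the front right. I'll align the tool to yaw π/2, so tool x = +Y, tool y = +X and tool z = down, then move above the round key.

```bash
python3 -m creep '[[0,0,0,0,0,0,0.935],[0,0,0,0,0,0,0.935],[0,0,0,0,0,0,0.935],[0,0,0,0,0,0,0.935],[0,0,0,0,0,0,0.935],[0,0,0,0,0,0,0.935],[0,0,0,0,0,0,0.935],[0,0,0,0,0,0,0.935],[0,0,0,0,0,0,0.935],[0,0,0,0,0,0,0.935]]'
python3 -m creep '[[0,-1,0.95,0,0,0,0],[0,-1,0.95,0,0,0,0],[0,-1,0.95,0,0,0,0],[0,-1,0.95,0,0,0,0],[0,-1,0.95,0,0,0,0],[0,-1,0.95,0,0,0,0],[0,-1,0.95,0,0,0,0],[0,-1,0.95,0,0,0,0],[0,-1,0.95,0,0,0,0],[0,-0.55,0,0,0,0,0]]'
```

```text
t: 1.15
position: [0.2927, 0.6079, 0.2307]
eef_rot: [-3.141, 0.001, 1.566]
ft_force: [0.3, -0.4, -0.0]
width: -0.0001
finger_force: 0.0
t: 2.15
position: [0.4657, 0.4153, 0.2308]
eef_rot: [3.141, 0.001, 1.568]
ft_force: [-0.8, -0.1, 0.4]
width: 0.0004
finger_force: 0.0
```

```bash
python3 -m creep '[[0,-0.47,0.43,1,0,0,0],[0,-0.47,0.43,1,0,0,0],[0,0,0,1,0,0,0],[0,0,0,1,0,0,0],[0,0,0,1,0,0,0],[0,0,0,1,0,0,0],[0,0,0,0.5,0,0,0],[0,0,0,0,0,0,0],[0,0,0,0,0,0,0],[0,0,0,0,0,0,0]]'
python3 -m creep '[[0,0,0,0.3,0,0,0],[0,0,0,0.3,0,0,0],[0,0,0,0.2,0,0,0],[0,0,0,0.2,0,0,0],[0,0,0,0.15,0,0,0],[0,0,0,0.1,0,0,0],[0,0,0,0,0,0,0],[0,0,0,0,0,0,0],[0,0,0,0,0,0,0],[0,0,0,0,0,0,0]]'
```

```text
t: 3.15
position: [0.4818, 0.3991, 0.1028]
eef_rot: [3.14, -0.001, 1.571]
ft_force: [0.5, -0.3, 0.1]
width: 0.0001
finger_force: 0.0
t: 4.15
position: [0.4809, 0.3982, 0.0764]
eef_rot: [-3.141, 0.0, 1.571]
ft_force: [-2.3, -2.6, 4.9]
width: 0.0
finger_force: 2.3
```

```bash
python3 -m creep '[[0,0,0,0.1,0,0,0],[0,0,0,0.1,0,0,0],[0,0,0,0,0,0,0],[0,0,0,0,0,0,0],[0,0,0,0,0,0,0],[0,0,0,0,0,0,0],[0,0,0,0,0,0,0],[0,0,0,0,0,0,0],[0,0,0,0,0,0,0],[0,0,0,0,0,0,0]]'
```

```text
t: 5.15
position: [0.4812, 0.3984, 0.0758]
eef_rot: [3.141, -0.0, 1.571]
ft_force: [-7.7, -6.5, 21.7]
width: -0.0001
finger_force: 10.8
```

```bash
python3 -m creep '[[0,0,0,-0.5,0,0,0],[0,0,0,-1,0,0,0],[0,0,0,-1,0,0,0],[0,0,0,-1,0,0,0],[0,0,0,-1,0,0,0],[0,0,0,-1,0,0,0],[0,0,0,-1,0,0,0],[0.3,-1,0.4,0,0,0,0],[0.3,-1,0.4,0,0,0,0],[0.3,-1,0.4,0,0,0,0]]'
python3 -m creep '[[0.3,-1,0.45,0,0,0,0],[0.3,-1,0.45,0,0,0,0],[0.3,-1,0.45,0,0,0,0],[0.3,-1,0.45,0,0,0,0],[0.3,-1,0.45,0,0,0,0],[0.3,-1,0.45,0,0,0,0],[0.3,-1,0.45,0,0,0,0],[0.3,-1,0.45,0,0,0,0],[0.3,-1,0.45,0,0,0,0],[0.3,-1,0.45,0,0,0,0]]'
python3 -m creep '[[0.3,-1,0.5,0,0,0,0],[0.3,-1,0.5,0,0,0,0],[0.3,-1,0.5,0,0,0,0],[0.3,-1,0.5,0,0,0,0],[0.3,-0.9,0.5,0,0,0,0],[0.3,0,0,0,0,0,0],[0.3,0,0,0,0,0,0],[0.3,0,0,0,0,0,0],[0.3,0,0,0,0,0,0],[0.3,0,0,0,0,0,0]]'
python3 - <<'E'
from h import *
W=cloud(cap('top')); 
for u in (300,310,340,345):
    col=W[200:245,u]; m=(col[:,2]>.1)&(col[:,2]<.125); print(u,col[m][:, [0,2]].round(3).tolist()[-6:], )
W2=cloud(cap('scene')); m=(W2[...,2]>.11)&(W2[...,2]<.125)&(W2[...,0]<.672)&(W2[...,0]>.6)&(W2[...,1]<.12)&(W2[...,1]>-.04)
P=W2[m];print(len(P),np.median(P,0),P.min(0),P.max(0))
E
```

```text
t: 6.15
position: [0.5057, 0.3382, 0.2021]
eef_rot: [3.14, -0.001, 1.571]
ft_force: [0.4, 0.1, -0.4]
width: 0.0259
finger_force: 0.0
t: 7.15
position: [0.5958, 0.1376, 0.2017]
eef_rot: [3.141, -0.0, 1.571]
ft_force: [-0.6, 0.2, -0.3]
width: 0.0255
finger_force: 0.0
t: 8.15
position: [0.6449, 0.0411, 0.2024]
eef_rot: [3.141, -0.0, 1.572]
ft_force: [-0.8, -0.2, -0.3]
width: 0.0255
finger_force: 0.0
300 [[0.649, 0.117], [0.646, 0.117], [0.644, 0.117], [0.642, 0.119], [0.641, 0.114]]
310 [[0.648, 0.117], [0.646, 0.118], [0.643, 0.122], [0.642, 0.118], [0.64, 0.113]]
340 [[0.68, 0.1], [0.649, 0.119], [0.647, 0.115], [0.644, 0.122], [0.643, 0.118], [0.641, 0.115]]
345 [[0.652, 0.109], [0.649, 0.115], [0.647, 0.117], [0.644, 0.119], [0.642, 0.118], [0.64, 0.121]]
265 [0.64662151 0.04229259 0.11369472] [ 0.63883715 -0.02229219  0.11005735] [0.6594351  0.1064097  0.11836544]
```

```bash
python3 -m creep '[[0.3,0,0,1,0,0,0],[0.3,0,0,1,0,0,0],[0.3,0,0,1,0,0,0],[0.3,0,0,0.7,0,0,0],[0.3,0,0,0.6,0,0,0],[0.3,0,0,0.5,0,0,0],[0.3,0,0,0.5,0,0,0],[0.3,0,0,0.1,0,0,0],[0.3,0,0,0,0,0,0],[0.3,0,0,0,0,0,0]]'
python3 -m creep '[[0.05,0,0,0,0,0,0],[0.05,0,0,0,0,0,0],[0.05,0,0,0,0,0,0],[0.05,0,0,0,0,0,0],[0.05,0,0,0,0,0,0],[0.05,0,0,0,0,0,0],[0.05,0,0,0,0,0,0],[0.05,0,0,0,0,0,0],[0.05,0,0,0,0,0,0],[0.05,0,0,0,0,0,0]]'
```

```text
t: 9.25
position: [0.6467, 0.0404, 0.0963]
eef_rot: [3.138, -0.0, 1.571]
ft_force: [-0.9, -1.2, 4.6]
width: 0.0257
finger_force: 2.5
t: 10.25
position: [0.644, 0.0404, 0.0954]
eef_rot: [-3.139, -0.0, 1.571]
ft_force: [-7.1, 0.7, 9.0]
width: 0.009
finger_force: 58.5
```

```bash
python3 -m creep '[[0.05,0,-0.2,0,0,0,0],[0.05,0,-0.4,0,0,0,0],[0.05,0,-0.5,0,0,0,0],[0.05,0,-0.5,0,0,0,0],[0.05,0,-0.5,0,0,0,0],[0.05,0,-0.5,0,0,0,0],[0.05,0,-0.5,0,0,0,0],[0.05,0,-0.5,0,0,0,0],[0.05,0,-0.5,0,0,0,0],[0.05,0,-0.5,0,0,0,0]]'
python3 -m creep '[[0.05,0,-0.5,0,0,0,0],[0.05,0,-0.5,0,0,0,0],[0.05,0,-0.5,0,0,0,0],[0.05,0,-0.5,0,0,0,0],[0.05,0,-0.5,0,0,0,0],[0.05,0,-0.5,0,0,0,0],[0.05,0,-0.2,0,0,0,0],[0.05,0,0,0,0,0,0],[0.05,0,0,0,0,0,0],[0.05,0,0,0,0,0,0]]'
```

```text
t: 11.25
position: [0.5532, 0.0407, 0.0954]
eef_rot: [3.139, -0.001, 1.571]
ft_force: [3.2, 1.8, 5.6]
width: 0.0088
finger_force: 59.4
t: 12.25
position: [0.4882, 0.0409, 0.0953]
eef_rot: [-3.141, -0.001, 1.571]
ft_force: [-1.2, 1.4, 11.1]
width: 0.0087
finger_force: 58.6
```

```bash
python3 -m creep '[[0.05,0,-0.2,0,0,0,0],[0.05,0,-0.2,0,0,0,0],[0.05,0,-0.2,0,0,0,0],[0.05,0,-0.2,0,0,0,0],[0.05,0,0,0,0,0,0],[0.05,0,0,0,0,0,0],[0.05,0,0,0,0,0,0],[0.05,0,0,0,0,0,0],[0.05,0,0,0,0,0,0],[0.05,0,0,0,0,0,0]]'
```

```text
t: 13.25
position: [0.4728, 0.0409, 0.0953]
eef_rot: [3.141, -0.001, 1.571]
ft_force: [0.1, 1.8, 8.4]
width: 0.0092
finger_force: 59.4
```

```bash
python3 -m creep '[[0.05,0,-0.1,0,0,0,0],[0.05,0,-0.1,0,0,0,0],[0.05,0,-0.1,0,0,0,0],[0.05,0,-0.1,0,0,0,0],[0.05,0,0,0,0,0,0],[0.05,0,0,0,0,0,0],[0.05,0,0,0,0,0,0],[0.05,0,0,0,0,0,0],[0.05,0,0,0,0,0,0],[0.05,0,0,0,0,0,0]]'
```

```text
t: 14.25
position: [0.4653, 0.0409, 0.0953]
eef_rot: [3.14, -0.001, 1.57]
ft_force: [1.0, 2.7, 7.3]
width: 0.0089
finger_force: 59.3
```

```bash
python3 -m creep '[[0.05,0,-0.1,0,0,0,0],[0.05,0,-0.1,0,0,0,0],[0.05,0,-0.1,0,0,0,0],[0.05,0,-0.05,0,0,0,0],[0.05,0,0,0,0,0,0],[0.05,0,0,0,0,0,0],[0.05,0,0,0,0,0,0],[0.05,0,0,0,0,0,0],[0.05,0,0,0,0,0,0],[0.05,0,0,0,0,0,0]]'
```

```text
t: 15.25
position: [0.4624, 0.0409, 0.0954]
eef_rot: [3.131, -0.001, 1.57]
ft_force: [14.0, 2.3, -5.8]
width: 0.0087
finger_force: 58.5
```

```bash
python3 -m creep '[[0.3,0,0.15,0,0,0,0],[0.3,0,0,0,0,0,0],[0.3,0,0,0,0,0,0],[0.3,0,0,-0.5,0,0,0],[0.3,0,0,-1,0,0,0],[0.3,0,0,-1,0,0,0],[0.3,0,0,-1,0,0,0],[0.3,0,0,-1,0,0,0],[0.3,0,0,-1,0,0,0],[0.3,0,0,-1,0,0,0]]'
python3 -m creep '[[0.8,-1,0,0,0,0,1],[0.8,0,0,0,0,0,1],[0.8,0,0,0,0,0,1],[0.8,0,0,0,0,0,1],[0.8,0,0,0,0,0,1],[0.8,0,0,0,0,0,1],[0.8,0,0,0,0,0,1],[0.8,0,0,0,0,0,1],[0.8,0,0,0,0,0,1],[0.8,0,0,0,0,0,1]]'
python3 - <<'E'
from h import *
W=cloud(cap('top','top1.png')); z=W[...,2]
def lab(m,box,mn=15):
    u0,v0,u1,v1=box; k=np.zeros(m.shape,np.uint8); k[v0:v1,u0:u1]=m[v0:v1,u0:u1]
    n,L,st,ce=cv2.connectedComponentsWithStats(k)
    for i in range(1,n):
        if st[i,4]<mn: continue
        P=W[L==i]; r=cv2.minAreaRect((P[:,:2]*1000).astype(np.float32)); b=cv2.boxPoints(r)
        e=max(b[1]-b[0],b[2]-b[1],key=np.linalg.norm)
        print(st[i,4],ce[i].round(),np.median(P,0).round(4),np.round(r[0],1),np.round(r[1],1),round(float(np.arctan2(e[1],e[0])),3))
lab(z>.027,(400,215,565,360))
m=(abs(z-.076)<.005)&(abs(W[...,1]-.04)<.15)&(W[...,0]>.48)&(W[...,0]<.72)
P=W[m];print(np.percentile(P,[1,50,99],axis=0))
m=(abs(z-.130)<.012)&(abs(W[...,1]-.04)<.17)&(W[...,0]>.48)&(W[...,0]<.68)
P=W[m];print(np.percentile(P,[1,50,99],axis=0))
E
```

```text
t: 16.25
position: [0.4602, 0.0402, 0.2253]
eef_rot: [-3.141, 0.0, 1.571]
ft_force: [-0.2, 0.1, -0.7]
width: 0.0257
finger_force: 0.0
t: 17.25
position: [0.4602, 0.0203, 0.2244]
eef_rot: [-3.141, 0.001, 0.366]
ft_force: [-0.3, -0.0, -0.9]
width: 0.0681
finger_force: 0.0
483 [516. 250.] [ 0.6025 -0.3837  0.0327] [ 602.  -385.2] [83.9 29.4] 0.192
521 [454. 322.] [ 0.4496 -0.2366  0.0326] [ 450.3 -237.7] [84.  29.1] 0.233
173 [528. 309.] [ 0.4734 -0.4004  0.0307] [ 473.7 -401. ] [32.  30.1] 1.549
214 [490. 317.] [ 0.4587 -0.3158  0.0325] [ 459.1 -316.5] [33.9 27.9] 0.157
36 [400. 333.] [ 0.4587 -0.0447  0.5921] [458.8 -45.1] [ 1.8 27.6] -0.034
[[ 0.52661344 -0.08499929  0.07279602]
 [ 0.61633508  0.04167182  0.07676338]
 [ 0.70884158  0.16900545  0.08044128]]
[[ 0.50010786 -0.10144702  0.11881213]
 [ 0.56138981  0.16354077  0.12928678]
 [ 0.67753771  0.18712952  0.14050985]]
```

View pics/top1.png

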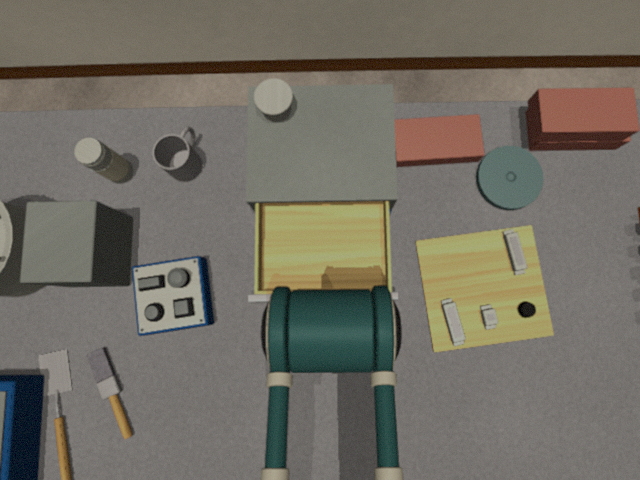

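Drawer fully open: its interior spans (258–388, 205–290). Only two full ingots are on the board, at (515,250) and (454,322). I'll take the near one first.

```bash
python3 -m creep '[[0.6,0,0,0,0,0,1],[0.6,0,0,0,0,0,0.11],[0.6,-0.27,0.95,0,0,0,0],[0.6,-0.27,0.95,0,0,0,0],[0.6,-0.27,0.95,0,0,0,0],[0.6,-0.27,0.95,0,0,0,0],[0.6,-0.27,0.95,0,0,0,0],[0.6,-0.27,0.95,0,0,0,0],[0.6,-0.27,0.95,0,0,0,0],[0.6,-0.27,0.95,0,0,0,0]]'
python3 -m creep '[[0.6,-0.26,0.95,0,0,0,0],[0.6,-0.26,0.95,0,0,0,0],[0.6,-0.26,0.95,0,0,0,0],[0.6,-0.26,0.95,0,0,0,0],[0.6,-0.26,0.95,0,0,0,0],[0.6,0,0,1,0,0,0],[0.6,0,0,1,0,0,0],[0.6,0,0,1,0,0,0],[0.6,0,0,1,0,0,0],[0.6,0,0,1,0,0,0]]'
python3 -m creep '[[0.6,0,0,0,0,0,0],[0.6,0,0,0,0,0,0],[0.6,0,0,0,0,0,0],[0.6,0,0,0,0,0,0],[0.6,0,0,0,0,0,0],[0.6,0,0,0,0,0,0],[0.6,0,0,0,0,0,0],[0.6,0,0,0,0,0,0],[0.6,0,0,0,0,0,0],[0.6,0,0,0,0,0,0]]'
```

```text
t: 18.3
position: [0.4544, -0.1383, 0.2244]
eef_rot: [-3.141, 0.0, 0.241]
ft_force: [-0.2, 0.8, -0.4]
width: 0.0515
finger_force: 0.0
t: 19.3
position: [0.4516, -0.2359, 0.1236]
eef_rot: [-3.141, 0.0, 0.241]
ft_force: [0.6, 0.2, 0.6]
width: 0.0513
finger_force: 0.0
t: 20.3
position: [0.4519, -0.236, 0.1242]
eef_rot: [-3.141, 0.0, 0.238]
ft_force: [1.1, -0.7, 0.9]
width: 0.0513
finger_force: 0.0
```

```bash
python3 -m creep '[[0.6,-0.1,0,1,0,0,0],[0.6,0,0,1,0,0,0],[0.6,0,0,1,0,0,0],[0.6,0,0,0.8,0,0,0],[0.6,0,0,0.6,0,0,0],[0.6,0,0,0.5,0,0,0],[0.6,0,0,0.4,0,0,0],[0.6,0,0,0.3,0,0,0],[0.6,0,0,0,0,0,0],[0.6,0,0,0,0,0,0]]'
python3 -m creep '[[0.1,0,0,0,0,0,0],[0.1,0,0,0,0,0,0],[0.1,0,0,0,0,0,0],[0.1,0,0,0,0,0,0],[0.1,0,0,0,0,0,0],[0.1,0,0,0,0,0,0],[0.1,0,0,0,0,0,0],[0.1,0,0,0,0,0,0],[0.1,0,0,0,0,0,0],[0.1,0,0,0,0,0,0]]'
```

```text
t: 21.3
position: [0.4503, -0.2366, 0.0125]
eef_rot: [3.141, -0.0, 0.238]
ft_force: [0.2, 0.5, 0.4]
width: 0.0511
finger_force: 0.0
t: 22.3
position: [0.4508, -0.237, 0.0133]
eef_rot: [3.14, -0.001, 0.238]
ft_force: [-0.6, -0.1, 5.5]
width: 0.0266
finger_force: 60.3
```

```bash
python3 -m creep '[[0.1,0,0,-0.3,0,0,0],[0.1,0,0,-1,0,0,0],[0.1,0,0,-1,0,0,0],[0.1,0,0,-1,0,0,0],[0.1,0,0,-1,0,0,0],[0.1,0,0,-1,0,0,0],[0.1,0,0,-1,0,0,0],[0.1,0,0,-1,0,0,0],[0.1,0,0,-1,0,0,0],[0.1,0,0,-1,0,0,0]]'
python3 -m creep '[[0.1,0,0,0,0,0,0.5],[0.1,0,0,0,0,0,0.5],[0.1,0,0,0,0,0,0.5],[0.1,0,0,0,0,0,0.5],[0.1,0.25,-0.5,0,0,0,0],[0.1,0.25,-0.5,0,0,0,0],[0.1,0.3,-0.7,0,0,0,0],[0.1,0.3,-0.7,0,0,0,0],[0.1,0.3,-0.7,0,0,0,0],[0.1,0.3,-0.7,0,0,0,0]]'
python3 -m creep '[[0.1,0.3,-0.7,0,0,0,0],[0.1,0.3,-0.7,0,0,0,0],[0.1,0.3,-0.7,0,0,0,0],[0.1,0.3,-0.7,0,0,0,0],[0.1,0.3,-0.7,0,0,0,0],[0.1,0.3,-0.7,0,0,0,0],[0.1,0.3,-0.7,0,0,0,0],[0.1,0.3,-0.7,0,0,0,0],[0.1,0.3,-0.7,0,0,0,0],[0.1,0.3,-0.7,0,0,0,0]]'
```

```text
t: 23.3
position: [0.4488, -0.2357, 0.1978]
eef_rot: [-3.14, 0.002, 0.238]
ft_force: [0.9, 0.2, -4.0]
width: 0.0266
finger_force: 59.7
t: 24.3
position: [0.4848, -0.1589, 0.1983]
eef_rot: [-3.141, 0.0, -0.001]
ft_force: [0.7, -0.1, -4.1]
width: 0.0265
finger_force: 59.8
t: 25.3
position: [0.545, -0.0195, 0.1983]
eef_rot: [3.142, 0.0, -0.002]
ft_force: [-0.6, -0.3, -3.6]
width: 0.0267
finger_force: 59.8
```

Remaining: +0.055 in x, +0.1095 in y.

```bash
python3 -m creep '[[0.1,0.35,-0.7,0,0,0,0],[0.1,0.35,-0.7,0,0,0,0],[0.1,0.35,-0.7,0,0,0,0],[0.1,0.35,-0.7,0,0,0,0],[0.1,0.35,-0.7,0,0,0,0],[0.1,0.35,-0.7,0,0,0,0],[0.1,0.35,-0.7,0,0,0,0],[0.1,0.3,-0.6,0,0,0,0],[0.1,0,0,0,0,0,0],[0.1,0,0,0,0,0,0]]'
python3 -m creep '[[0.1,0,0,0.6,0,0,0],[0.1,0,0,0.8,0,0,0],[0.1,0,0,0.8,0,0,0],[0.1,0,0,0.8,0,0,0],[0.1,0,0,0.8,0,0,0],[0.1,0,0,0.5,0,0,0],[0.1,0,0,0.3,0,0,0],[0.1,0,0,0.2,0,0,0],[0.1,0,0,0,0,0,0],[0.1,0,0,0,0,0,0]]'
```

```text
t: 26.3
position: [0.5997, 0.0894, 0.1981]
eef_rot: [3.141, 0.001, -0.002]
ft_force: [-0.1, -0.5, -4.9]
width: 0.0271
finger_force: 59.9
t: 27.3
position: [0.6004, 0.0893, 0.103]
eef_rot: [-3.141, -0.001, -0.002]
ft_force: [0.3, 0.4, -4.3]
width: 0.0269
finger_force: 59.8
```

```bash
python3 -m creep '[[0.1,0,0,0.4,0,0,0],[0.1,0,0,0.3,0,0,0],[0.1,0,0,0.2,0,0,0],[0.1,0,0,0.1,0,0,0],[0.1,0,0,0.1,0,0,0],[0.1,0,0,0,0,0,0],[0.1,0,0,0,0,0,0],[0.1,0,0,0,0,0,0],[0.1,0,0,0,0,0,0],[0.1,0,0,0,0,0,0]]'
```

```text
t: 28.3
position: [0.6004, 0.0891, 0.0812]
eef_rot: [3.142, -0.001, -0.002]
ft_force: [-1.5, -1.9, 5.9]
width: 0.027
finger_force: 61.1
```

Seated. Release, rise, and look again at the board while moving towards the second ingot.

```bash
python3 -m creep '[[0.5,0,0,0,0,0,0],[0.5,0,0,0,0,0,0],[0.5,0,0,0,0,0,0],[0.5,0,0,-0.5,0,0,0],[0.5,0,0,-1,0,0,0],[0.5,0,0,-1,0,0,0],[0.5,0,0,-1,0,0,0],[0.5,0,0,-1,0,0,0],[0.5,0,0,-1,0,0,0],[0.5,0,0,-1,0,0,0]]'
python3 -m creep '[[0.6,-0.5,1,0,0,0,0],[0.6,-0.5,1,0,0,0,0],[0.6,-0.5,1,0,0,0,0],[0.6,-0.5,1,0,0,0,0],[0.6,-0.5,1,0,0,0,0],[0.6,0,1,0,0,0,0],[0.6,0,1,0,0,0,0],[0.6,0,1,0,0,0,0],[0.6,0,1,0,0,0,0],[0.6,0,1,0,0,0,0]]'
cat >> h.py <<'E'
def lab(W,m,box,mn=15):
    u0,v0,u1,v1=box; k=np.zeros(m.shape,np.uint8); k[v0:v1,u0:u1]=m[v0:v1,u0:u1]
    n,L,st,ce=cv2.connectedComponentsWithStats(k)
    for i in range(1,n):
        if st[i,4]<mn: continue
        P=W[L==i]; r=cv2.minAreaRect((P[:,:2]*1000).astype(np.float32)); b=cv2.boxPoints(r)
        e=max(b[1]-b[0],b[2]-b[1],key=np.linalg.norm)
        print(st[i,4],ce[i].round(),np.median(P,0).round(4),np.round(r[0],1),np.round(r[1],1),round(float(np.arctan2(e[1],e[0])),3))
E
python3 - <<'E'
from h import *
W=cloud(cap('top','top2.png'));z=W[...,2]
lab(W,(z>.027)&(z<.05),(400,215,600,400))
print('drawer');lab(W,(z>.088)&(z<.11),(262,205,385,290))
E
```

```text
t: 29.3
position: [0.5999, 0.0892, 0.2119]
eef_rot: [-3.141, -0.001, -0.002]
ft_force: [0.3, -0.8, 0.3]
width: 0.0424
finger_force: 0.0
t: 30.3
position: [0.5494, -0.1115, 0.2111]
eef_rot: [3.141, -0.001, -0.002]
ft_force: [0.2, -0.2, -0.3]
width: 0.0514
finger_force: 0.0
176 [528. 309.] [ 0.4736 -0.4001  0.0308] [ 473.7 -400.4] [32.6 30.2] 1.545
80 [486. 316.] [ 0.4607 -0.3075  0.0321] [ 458.7 -306.3] [12.1 34.3] -0.053
drawer
26 [384. 218.] [ 0.6683 -0.0872  0.0986] [668.4 -87.2] [49.3  0.6] 0.005
579 [300. 252.] [0.5991 0.0887 0.1006] [599.9  89.4] [26.9 94.3] -0.006
```

View pics/top2.png

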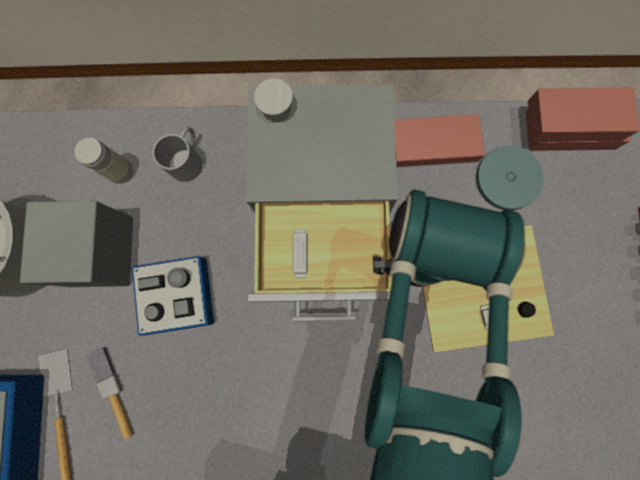

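The ingot lies correctly in the drawer at (300,252). The second one is hidden behind the arm, so I'll check it with the scene camera.

```bash
python3 - <<'E'
from h import *
W=np.load('scene.npy');z=W[...,2]
print('ref');lab(W,(z>.027)&(z<.05)&(W[...,1]<-.17),(100,180,270,310))
W=cloud(cap('scene'));z=W[...,2]
print('now');lab(W,(z>.027)&(z<.05)&(W[...,1]<-.17),(100,180,270,310))
E
```

```text
ref
233 [214. 224.] [ 0.4512 -0.2373  0.0295] [ 449.6 -237.8] [86.  27.9] 0.241
99 [183. 230.] [ 0.4597 -0.317   0.0291] [ 459.5 -316.3] [34.7 27.8] 0.11
30 [147. 239.] [ 0.4735 -0.4038  0.0279] [ 472.9 -405.8] [16.6 28.7] -0.159
321 [150. 277.] [ 0.6026 -0.3842  0.0297] [ 600.6 -384.6] [85.6 27.3] 0.195
now
94 [183. 230.] [ 0.4597 -0.3165  0.0289] [ 459.1 -316.3] [35.7 28.1] 0.268
339 [156. 287.] [ 0.6352 -0.3668  0.0295] [ 633.5 -367.3] [86.  27.2] 0.224
```

The second ingot was knocked to about (0.635, -0.367), yaw 0.22. I'll go there.

```bash
python3 -m creep '[[0.6,0,0,0,0,0,-0.95],[0.6,0,0,0,0,0,-0.9],[0.6,0.1,0.95,0,0,0,0],[0.6,0.1,0.95,0,0,0,0],[0.6,0.1,0.95,0,0,0,0],[0.6,0.1,0.95,0,0,0,0],[0.6,0.1,0.95,0,0,0,0],[0.6,0.1,0.95,0,0,0,0],[0.6,0.1,0.95,0,0,0,0],[0.6,0.1,0.95,0,0,0,0]]'
python3 -m creep '[[0.6,0.1,0.95,0,0,0,0],[0.6,0.1,0.95,0,0,0,0],[0.6,0.1,0.95,0,0,0,0],[0.6,0.1,0.95,0,0,0,0],[0.6,0.1,0.95,0,0,0,0],[0.6,0.1,0.95,0,0,0,0],[0.6,0,0,1,0,0,0],[0.6,0,0,1,0,0,0],[0.6,0,0,1,0,0,0],[0.6,0,0,1,0,0,0]]'
python3 -m creep '[[0.6,0,0,1,0,0,0],[0.6,0,0,0,0,0,0],[0.6,0,0,0,0,0,0],[0.6,0,0,0,0,0,0],[0.6,0,0,0,0,0,0],[0.6,0,0,0,0,0,0],[0.6,0,0,0,0,0,0],[0.6,0,0,0,0,0,0],[0.6,0,0,0,0,0,0],[0.6,0,0,0,0,0,0]]'
python3 - <<'E'
from h import *
W=cloud(cap('scene'));z=W[...,2]
lab(W,(z>.027)&(z<.05)&(W[...,1]<-.17),(80,180,270,330))
E
```

```text
t: 31.4
position: [0.5985, -0.2573, 0.2101]
eef_rot: [-3.141, 0.0, 0.219]
ft_force: [0.4, -0.1, -0.2]
width: 0.0514
finger_force: 0.0
t: 32.4
position: [0.6348, -0.3651, 0.1293]
eef_rot: [3.142, -0.0, 0.219]
ft_force: [-0.3, -0.6, -0.4]
width: 0.0511
finger_force: 0.0
t: 33.4
position: [0.6345, -0.3642, 0.1103]
eef_rot: [-3.142, 0.0, 0.22]
ft_force: [0.2, 0.6, 0.0]
width: 0.0514
finger_force: 0.0
99 [182. 231.] [ 0.4595 -0.3169  0.0292] [ 459.3 -316.3] [36.1 28. ] 0.219
328 [156. 287.] [ 0.6359 -0.3662  0.0295] [ 633.9 -366.9] [86.5 26.8] 0.225
```

```bash
python3 -m creep '[[0.6,0,0.13,1,0,0,0],[0.6,0,0,1,0,0,0],[0.6,0,0,0.8,0,0,0],[0.6,0,0,0.7,0,0,0],[0.6,0,0,0.5,0,0,0],[0.6,0,0,0.4,0,0,0],[0.6,0,0,0.3,0,0,0],[0.6,0,0,0.15,0,0,0],[0.6,0,0,0,0,0,0],[0.6,0,0,0,0,0,0]]'
python3 -m creep '[[0.1,0,0,0,0,0,0],[0.1,0,0,0,0,0,0],[0.1,0,0,0,0,0,0],[0.1,0,0,0,0,0,0],[0.1,0,0,0,0,0,0],[0.1,0,0,0,0,0,0],[0.1,0,0,0,0,0,0],[0.1,0,0,0,0,0,0],[0.1,0,0,0,0,0,0],[0.1,0,0,0,0,0,0]]'
python3 -m creep '[[0.1,0,0,-0.3,0,0,0],[0.1,0,0,-1,0,0,0],[0.1,0,0,-1,0,0,0],[0.1,0,0,-1,0,0,0],[0.1,0,0,-1,0,0,0],[0.1,0,0,-1,0,0,0],[0.1,0,0,-1,0,0,0],[0.1,0,0,-1,0,0,0],[0.1,0,0,-1,0,0,0],[0.1,0,0,-1,0,0,0]]'
```

```text
t: 34.45
position: [0.6356, -0.367, 0.0139]
eef_rot: [3.141, -0.001, 0.22]
ft_force: [-0.2, 0.3, 0.7]
width: 0.0512
finger_force: 0.0
t: 35.45
position: [0.6359, -0.3672, 0.0144]
eef_rot: [3.14, -0.001, 0.22]
ft_force: [-1.0, 0.3, 5.7]
width: 0.0268
finger_force: 61.4
t: 36.45
position: [0.6337, -0.3658, 0.1976]
eef_rot: [-3.138, 0.003, 0.22]
ft_force: [0.4, 0.1, -4.9]
width: 0.0266
finger_force: 60.2
```

```bash
python3 -m creep '[[0.1,0,0,0,0,0,0.46],[0.1,0,0,0,0,0,0.46],[0.1,0,0,0,0,0,0.46],[0.1,0,0,0,0,0,0.45],[0.1,-0.1,-0.5,0,0,0,0],[0.1,-0.1,-0.7,0,0,0,0],[0.1,-0.1,-0.8,0,0,0,0],[0.1,-0.1,-0.8,0,0,0,0],[0.1,-0.1,-0.8,0,0,0,0],[0.1,-0.1,-0.8,0,0,0,0]]'
python3 -m creep '[[0.1,-0.1,-0.8,0,0,0,0],[0.1,-0.1,-0.8,0,0,0,0],[0.1,-0.1,-0.8,0,0,0,0],[0.1,-0.1,-0.8,0,0,0,0],[0.1,-0.1,-0.8,0,0,0,0],[0.1,-0.1,-0.8,0,0,0,0],[0.1,-0.1,-0.8,0,0,0,0],[0.1,-0.1,-0.8,0,0,0,0],[0.1,-0.1,-0.8,0,0,0,0],[0.1,-0.1,-0.8,0,0,0,0]]'
python3 -m creep '[[0.1,0,-0.8,0,0,0,0],[0.1,0,-0.8,0,0,0,0],[0.1,0,-0.8,0,0,0,0],[0.1,0,-0.8,0,0,0,0],[0.1,0,-0.8,0,0,0,0],[0.1,0,-0.8,0,0,0,0],[0.1,0,-0.5,0,0,0,0],[0.1,0,0,0,0,0,0],[0.1,0,0,0,0,0,0],[0.1,0,0,0,0,0,0]]'
```

```text
t: 37.45
position: [0.623, -0.2769, 0.1996]
eef_rot: [-3.142, -0.0, 0.001]
ft_force: [0.3, 0.4, -3.8]
width: 0.0264
finger_force: 60.2
t: 38.45
position: [0.603, -0.1175, 0.1993]
eef_rot: [3.142, -0.0, -0.0]
ft_force: [0.4, 0.5, -4.4]
width: 0.0266
finger_force: 60.2
t: 39.45
position: [0.6032, -0.0133, 0.1993]
eef_rot: [3.141, -0.0, -0.0]
ft_force: [-0.1, 0.3, -3.6]
width: 0.0266
finger_force: 60.3
```

```bash
python3 -m creep '[[0.1,-0.1,-0.3,0.6,0,0,0],[0.1,0,0,0.8,0,0,0],[0.1,0,0,0.8,0,0,0],[0.1,0,0,0.8,0,0,0],[0.1,0,0,0.8,0,0,0],[0.1,0,0,0.7,0,0,0],[0.1,0,0,0.5,0,0,0],[0.1,0,0,0.3,0,0,0],[0.1,0,0,0.2,0,0,0],[0.1,0,0,0,0,0,0]]'
python3 -m creep '[[0.1,0,0,0.1,0,0,0],[0.1,0,0,0.1,0,0,0],[0.1,0,0,0.1,0,0,0],[0.1,0,0,0.1,0,0,0],[0.1,0,0,0.05,0,0,0],[0.1,0,0,0,0,0,0],[0.1,0,0,0,0,0,0],[0.1,0,0,0,0,0,0],[0.1,0,0,0,0,0,0],[0.1,0,0,0,0,0,0]]'
```

```text
t: 40.45
position: [0.6011, -0.0067, 0.089]
eef_rot: [-3.142, 0.0, -0.0]
ft_force: [-0.2, 0.1, -3.4]
width: 0.0265
finger_force: 60.4
t: 41.45
position: [0.6023, -0.0067, 0.0823]
eef_rot: [3.141, -0.002, 0.0]
ft_force: [-3.1, 0.5, 5.8]
width: 0.0269
finger_force: 61.4
```

```bash
python3 -m creep '[[0.5,0,0,0,0,0,0],[0.5,0,0,0,0,0,0],[0.5,0,0,0,0,0,0],[0.5,0,0,-0.5,0,0,0],[0.5,0,0,-1,0,0,0],[0.5,0,0,-1,0,0,0],[0.5,0,0,-1,0,0,0],[0.5,0,0,-1,0,0,0],[0.5,0,0,-1,0,0,0],[0.5,0,0,-1,0,0,0]]'
python3 -m creep '[[0.3,-0.7,-0.24,0,0,0,0],[0.3,-0.7,-0.24,0,0,0,0],[0.3,-0.7,-0.24,0,0,0,0],[0.3,-0.7,-0.24,0,0,0,0],[0.3,-0.7,-0.24,0,0,0,0],[0.3,-0.7,-0.24,0,0,0,0],[0.3,-0.7,-0.24,0,0,0,0],[0.3,-0.7,-0.24,0,0,0,0],[0.3,-0.7,-0.24,0,0,0,0],[0.3,-0.7,-0.24,0,0,0,0]]'
python3 -m creep '[[0.3,0,0,0,0,0,-1],[0.3,0,0,0,0,0,-1],[0.3,0,0,0,0,0,-1],[0.3,0,0,0,0,0,-1],[0.3,0,0,0,0,0,-1],[0.3,0,0,0,0,0,-1],[0.3,0,0,0,0,0,-1],[0.3,0,0,0,0,0,-1],[0.3,0,0,0,0,0,-1],[0.3,0,0,0,0,0,-1]]'
python3 -m creep '[[0.3,0,0,0,0,0,-1],[0.3,0,0,0,0,0,-1],[0.3,0,0,0,0,0,-1],[0.3,0,0,0,0,0,-0.09],[0.3,0,0,0,0,0,0],[0.3,0,0,0,0,0,0],[0.3,0,0,0,0,0,0],[0.3,0,0,0,0,0,0],[0.3,0,0,0,0,0,0],[0.3,0,0,0,0,0,0]]'
python3 - <<'E'
from h import *
W=cloud(cap('top','top3.png'));z=W[...,2]
lab(W,(z>.027)&(z<.05),(400,215,600,400))
print('drawer');lab(W,(z>.088)&(z<.11),(262,205,385,290))
E
```

```text
t: 42.45
position: [0.6012, -0.0067, 0.2119]
eef_rot: [3.142, -0.001, -0.0]
ft_force: [0.1, 0.2, -0.3]
width: 0.0424
finger_force: 0.0
t: 43.45
position: [0.46, 0.0416, 0.2104]
eef_rot: [-3.142, -0.0, 0.0]
ft_force: [-0.2, -0.1, -0.4]
width: 0.0258
finger_force: 0.0
t: 44.45
position: [0.4606, 0.0415, 0.2104]
eef_rot: [3.141, -0.0, 1.205]
ft_force: [0.4, -0.3, 0.1]
width: 0.0258
finger_force: 0.0
t: 45.45
position: [0.4612, 0.0412, 0.2103]
eef_rot: [-3.142, 0.0, 1.571]
ft_force: [-0.3, -1.1, 0.0]
width: 0.0255
finger_force: 0.0
175 [528. 309.] [ 0.4736 -0.4006  0.0306] [ 473.7 -400.4] [32.  30.1] 1.553
208 [490. 317.] [ 0.4586 -0.3156  0.0324] [ 459.2 -316.7] [34.2 29. ] 0.193
drawer
29 [384. 218.] [ 0.667  -0.0873  0.0978] [668.4 -87.3] [ 0.7 58.2] -0.001
569 [299. 252.] [0.5993 0.0898 0.1006] [601.9  89.4] [26.9 86.6] -0.004
543 [346. 251.] [ 0.6001 -0.0058  0.1008] [601.7  -5.8] [84.6 28. ] 0.01
```

View pics/top3.png

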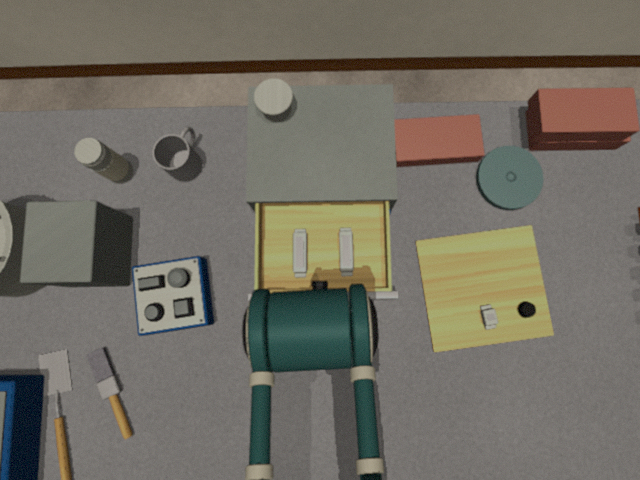

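Both ingots lie flat in the drawer, at (299,252) and (346,251), and the stub and plug haven't moved. Next I'll grip the handle and push.

```bash
python3 -m creep '[[0.3,0,0.1,1,0,0,0],[0.3,0,0,1,0,0,0],[0.3,0,0,1,0,0,0],[0.3,0,0,0.7,0,0,0],[0.3,0,0,0.6,0,0,0],[0.3,0,0,0.5,0,0,0],[0.3,0,0,0.5,0,0,0],[0.3,0,0,0.3,0,0,0],[0.3,0,0,0,0,0,0],[0.3,0,0,0,0,0,0]]'
python3 -m creep '[[0.05,0,0,0,0,0,0],[0.05,0,0,0,0,0,0],[0.05,0,0,0,0,0,0],[0.05,0,0,0,0,0,0],[0.05,0,0,0,0,0,0],[0.05,0,0,0,0,0,0],[0.05,0,0,0,0,0,0],[0.05,0,0,0,0,0,0],[0.05,0,0,0,0,0,0],[0.05,0,0,0,0,0,0]]'
python3 -m creep '[[0.05,0,0.2,0,0,0,0],[0.05,0,0.3,0,0,0,0],[0.05,0,0.4,0,0,0,0],[0.05,0,0.5,0,0,0,0],[0.05,0,0.5,0,0,0,0],[0.05,0,0.5,0,0,0,0],[0.05,0,0.5,0,0,0,0],[0.05,0,0.5,0,0,0,0],[0.05,0,0.5,0,0,0,0],[0.05,0,0.5,0,0,0,0]]'
```

```text
t: 46.5
position: [0.4634, 0.0413, 0.0985]
eef_rot: [3.141, 0.0, 1.571]
ft_force: [0.7, 0.2, 0.0]
width: 0.0254
finger_force: 0.0
t: 47.5
position: [0.464, 0.0413, 0.0991]
eef_rot: [3.14, -0.0, 1.571]
ft_force: [0.4, -0.2, 6.2]
width: 0.0085
finger_force: 59.0
t: 48.5
position: [0.551, 0.041, 0.0991]
eef_rot: [-3.14, 0.0, 1.571]
ft_force: [-3.4, -1.1, 9.4]
width: 0.0089
finger_force: 59.5
```

```bash
python3 -m creep '[[0.05,0,0.5,0,0,0,0],[0.05,0,0.5,0,0,0,0],[0.05,0,0.5,0,0,0,0],[0.05,0,0.5,0,0,0,0],[0.05,0,0.5,0,0,0,0],[0.05,0,0.5,0,0,0,0],[0.05,0,0.4,0,0,0,0],[0.05,0,0.3,0,0,0,0],[0.05,0,0.2,0,0,0,0],[0.05,0,0.1,0,0,0,0]]'
python3 -m creep '[[0.05,0,0.1,0,0,0,0],[0.05,0,0.1,0,0,0,0],[0.05,0,0.05,0,0,0,0],[0.05,0,0,0,0,0,0],[0.05,0,0,0,0,0,0],[0.05,0,0,0,0,0,0],[0.05,0,0,0,0,0,0],[0.05,0,0,0,0,0,0],[0.05,0,0,0,0,0,0],[0.05,0,0,0,0,0,0]]'
```

```text
t: 49.5
position: [0.631, 0.0407, 0.099]
eef_rot: [-3.141, 0.001, 1.571]
ft_force: [-3.4, -1.4, 8.0]
width: 0.0089
finger_force: 59.4
t: 50.5
position: [0.6359, 0.0407, 0.0991]
eef_rot: [-3.141, 0.001, 1.571]
ft_force: [-1.8, -1.5, 6.8]
width: 0.0084
finger_force: 59.3
```

```bash
python3 -m creep '[[0.05,0,0.1,0,0,0,0],[0.05,0,0.1,0,0,0,0],[0.05,0,0.1,0,0,0,0],[0.05,0,0.1,0,0,0,0],[0.05,0,0.05,0,0,0,0],[0.05,0,0,0,0,0,0],[0.05,0,0,0,0,0,0],[0.05,0,0,0,0,0,0],[0.05,0,0,0,0,0,0],[0.05,0,0,0,0,0,0]]'
```

```text
t: 51.5
position: [0.644, 0.0407, 0.0991]
eef_rot: [-3.139, 0.001, 1.571]
ft_force: [-4.0, -1.8, 8.7]
width: 0.0086
finger_force: 59.5
```

```bash
python3 -m creep '[[0.05,0,0.1,0,0,0,0],[0.05,0,0.1,0,0,0,0],[0.05,0,0.05,0,0,0,0],[0.05,0,0,0,0,0,0],[0.05,0,0,0,0,0,0],[0.05,0,0,0,0,0,0],[0.05,0,0,0,0,0,0],[0.05,0,0,0,0,0,0],[0.05,0,0,0,0,0,0],[0.05,0,0,0,0,0,0]]'
```

```text
t: 52.5
position: [0.644, 0.0407, 0.099]
eef_rot: [-3.128, 0.001, 1.571]
ft_force: [-18.7, -1.5, 19.6]
width: 0.0087
finger_force: 60.8
```

```bash
python3 -m creep '[[0.25,0,0,0,0,0,0],[0.25,0,0,0,0,0,0],[0.25,0,0,0,0,0,0],[0.25,0,-0.2,0,0,0,0],[0.25,0,0,0,0,0,0],[0.25,0,0,-0.5,0,0,0],[0.25,0,0,-1,0,0,0],[0.25,0,0,-1,0,0,0],[0.25,0,0,-1,0,0,0],[0.25,0,0,-1,0,0,0]]'
python3 -m creep '[[0,0.9,-0.25,-0.3,0,0,0],[0,0.9,-0.25,0,0,0,0],[0,0.9,-0.25,0,0,0,0],[0,0.9,-0.25,0,0,0,0],[0,0.9,-0.25,0,0,0,0],[0,0.9,-0.25,0,0,0,0],[0,0.9,-0.25,0,0,0,0],[0,0.9,-0.25,0,0,0,0],[0,0.9,-0.25,0,0,0,0],[0,0.9,-0.25,0,0,0,0]]'
python3 -m creep '[[0,0.9,-0.25,0,0,0,0],[0,0.9,-0.25,0,0,0,0],[0,0.9,-0.25,0,0,0,0],[0,0.9,-0.25,0,0,0,0],[0,0.9,-0.25,0,0,0,0],[0,0.9,-0.25,0,0,0,0],[0,0.9,-0.25,0,0,0,0],[0,0.9,-0.25,0,0,0,0],[0,0.9,-0.25,0,0,0,0],[0,0.9,-0.25,0,0,0,0]]'
python3 -m creep '[[0,0,0,0,0,0,0],[0,0,0,0,0,0,0],[0,0,0,0,0,0,0],[0,0,0,0,0,0,0],[0,0,0,0,0,0,0],[0,0,0,0,0,0,0],[0,0,0,0,0,0,0],[0,0,0,0,0,0,0],[0,0,0,0,0,0,0],[0,0,0,0,0,0,0]]'
python3 - <<'E'
from h import *
a=np.load('top.npy'); W=cloud(cap('top','top4.png'))
for n,X in(('start',a),('now',W)):
    z=X[...,2]
    m=(z>.112)&(z<.123)&(X[...,0]<.66)&(X[...,0]>.6)&(abs(X[...,1]-.04)<.05);print(n,m.sum(),np.median(X[m],0),np.mean(X[m],0))
E
```

```text
t: 53.5
position: [0.6466, 0.0413, 0.1901]
eef_rot: [3.14, -0.0, 1.571]
ft_force: [0.3, -0.4, -0.5]
width: 0.0214
finger_force: 0.0
t: 54.5
position: [0.5957, 0.2228, 0.1943]
eef_rot: [3.141, -0.0, 1.571]
ft_force: [0.1, 0.2, -0.6]
width: -0.0001
finger_force: 0.0
t: 55.5
position: [0.5457, 0.4027, 0.1943]
eef_rot: [3.142, 0.0, 1.571]
ft_force: [-0.9, -0.3, 0.3]
width: 0.0007
finger_force: 0.0
t: 56.5
position: [0.5461, 0.4012, 0.1943]
eef_rot: [3.142, 0.0, 1.571]
ft_force: [-0.1, 1.0, -0.1]
width: -0.0001
finger_force: 0.0
start 272 [0.64457128 0.03563922 0.1171609 ] [0.64504506 0.03647271 0.11706072]
now 264 [0.64550101 0.03864921 0.11699547] [0.64582095 0.03856933 0.11702957]
```

View pics/top4.png

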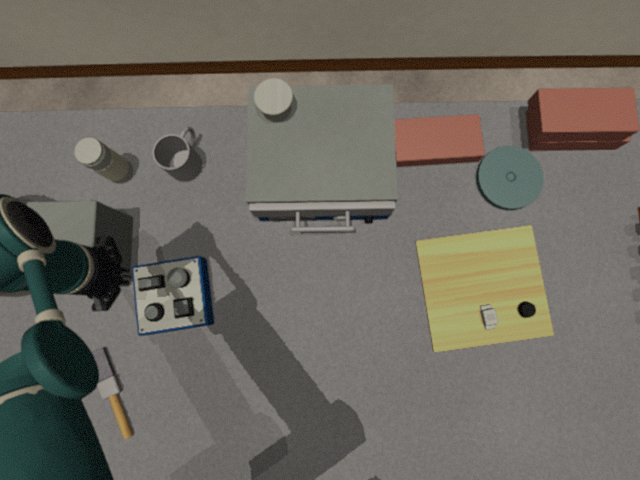

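The drawer is shut and the front is flush. Before pressing the bar key, I'll check the clearance to the grey box beside the console.

```bash
python3 - <<'E'
from h import *
for f in('top.npy','scene.npy'):
    a=np.load(f); m=(a[...,2]>.1)&(a[...,2]<.4)&(a[...,0]<.75)&(a[...,0]>.4)&(a[...,1]>.40)&(a[...,1]<.8)
    P=a[m];print(f,len(P),np.percentile(P,[1,5,50,99],axis=0).round(3).tolist())
E
```

```text
top.npy 8934 [[0.541, 0.479, 0.104], [0.545, 0.479, 0.117], [0.616, 0.552, 0.17], [0.699, 0.682, 0.19]]
scene.npy 7671 [[0.52, 0.479, 0.101], [0.529, 0.48, 0.108], [0.647, 0.587, 0.164], [0.719, 0.795, 0.273]]
```

```bash
python3 -m creep '[[0,0.15,-0.1,1,0,0,0],[0,0,0,1,0,0,0],[0,0,0,1,0,0,0],[0,0,0,1,0,0,0],[0,0,0,0.7,0,0,0],[0,0,0,0.3,0,0,0],[0,0,0,0,0,0,0],[0,0,0,0,0,0,0],[0,0,0,0,0,0,0],[0,0,0,0,0,0,0]]'
python3 -m creep '[[0,0,0,0.2,0,0,0],[0,0,0,0.2,0,0,0],[0,0,0,0.2,0,0,0],[0,0,0,0.2,0,0,0],[0,0,0,0.1,0,0,0],[0,0,0,0.05,0,0,0],[0,0,0,0.05,0,0,0],[0,0,0,0,0,0,0],[0,0,0,0,0,0,0],[0,0,0,0,0,0,0]]'
```

```text
t: 57.55
position: [0.5449, 0.4047, 0.0956]
eef_rot: [3.14, -0.001, 1.571]
ft_force: [0.7, 0.1, 0.2]
width: -0.0004
finger_force: 0.0
t: 58.55
position: [0.5443, 0.4043, 0.076]
eef_rot: [3.141, -0.0, 1.571]
ft_force: [-2.6, -1.3, 9.2]
width: -0.0
finger_force: 4.9
```

```bash
python3 -m creep '[[0,0,0,0.1,0,0,0],[0,0,0,0,0,0,0],[0,0,0,0,0,0,0],[0,0,0,0,0,0,0],[0,0,0,-0.5,0,0,0],[0,0,0,-1,0,0,0],[0,0,0,-1,0,0,0],[0,0,0,-0.5,0,0,0],[0,0,0,0,0,0,0],[0,0,0,0,0,0,0]]'
python3 -m creep '[[0,-0.5,-0.4,0,0,0,0],[0,-0.5,-0.4,0,0,0,0],[0,-0.5,-0.4,0,0,0,0],[0,-0.5,-0.4,0,0,0,0],[0,-0.5,-0.4,0,0,0,0],[0,-0.5,-0.4,0,0,0,0],[0,-0.5,-0.25,0,0,0,0],[0,0,0,0,0,0,0],[0,0,0,0,0,0,0],[0,0,0,0,0,0,0]]'
```

```text
t: 59.55
position: [0.5438, 0.404, 0.1315]
eef_rot: [-3.141, 0.0, 1.571]
ft_force: [0.6, 0.5, -0.2]
width: -0.0001
finger_force: 0.0
t: 60.55
position: [0.4916, 0.3346, 0.1325]
eef_rot: [3.141, -0.001, 1.571]
ft_force: [-0.3, 0.2, -0.7]
width: 0.0003
finger_force: 0.0
```

```bash
python3 -m creep '[[0,0,0,0.9,0,0,0],[0,0,0,0.9,0,0,0],[0,0,0,0.25,0,0,0],[0,0,0,0.25,0,0,0],[0,0,0,0.25,0,0,0],[0,0,0,0.25,0,0,0],[0,0,0,0.15,0,0,0],[0,0,0,0,0,0,0],[0,0,0,0,0,0,0],[0,0,0,0,0,0,0]]'
```

```text
t: 61.55
position: [0.4917, 0.3347, 0.0759]
eef_rot: [3.14, -0.001, 1.571]
ft_force: [-5.1, -3.1, 12.9]
width: -0.0001
finger_force: 6.3
```

```bash
python3 -m creep '[[0,0,0,0,0,0,0],[0,0,0,-0.5,0,0,0],[0,0,0,-0.5,0,0,0],[0,0,0,-0.5,0,0,0],[0,0,0,0,0,0,0],[0,0,0,0,0,0,0],[0,0,0,0,0,0,0],[0,0,0,0,0,0,0],[0,0,0,0,0,0,0],[0,0,0,0,0,0,0]]'
python3 -m creep '[[0,0,0,0.3,0,0,0],[0,0,0,0.25,0,0,0],[0,0,0,0.25,0,0,0],[0,0,0,0.25,0,0,0],[0,0,0,0.25,0,0,0],[0,0,0,0.2,0,0,0],[0,0,0,0,0,0,0],[0,0,0,0,0,0,0],[0,0,0,0,0,0,0],[0,0,0,0,0,0,0]]'
```

```text
t: 62.55
position: [0.4909, 0.3341, 0.1029]
eef_rot: [-3.141, 0.0, 1.571]
ft_force: [0.2, 0.3, -0.6]
width: 0.0002
finger_force: 0.0
t: 63.55
position: [0.4911, 0.3342, 0.0759]
eef_rot: [-3.141, 0.0, 1.571]
ft_force: [-6.7, -4.8, 16.3]
width: -0.0001
finger_force: 8.5
```

Now up and over to round (0.482, 0.398): d = (-0.009, +0.063).

```bash
python3 -m creep '[[0,0,0,-0.5,0,0,0],[0,0,0,-1,0,0,0],[0,0,0,-1,0,0,0],[0,0,0,-0.4,0,0,0],[0,0.6,-0.1,0,0,0,0],[0,0.6,-0.1,0,0,0,0],[0,0.6,-0.1,0,0,0,0],[0,0.6,-0.1,0,0,0,0],[0,0.6,-0.05,0,0,0,0],[0,0.1,0,0,0,0,0]]'
python3 -m creep '[[0,0,0,0,0,0,0],[0,0,0,0,0,0,0],[0,0,0,0.8,0,0,0],[0,0,0,0.7,0,0,0],[0,0,0,0.2,0,0,0],[0,0,0,0.2,0,0,0],[0,0,0,0,0,0,0],[0,0,0,0,0,0,0],[0,0,0,0,0,0,0],[0,0,0,0,0,0,0]]'
```

```text
t: 64.55
position: [0.4817, 0.398, 0.1308]
eef_rot: [-3.141, -0.0, 1.573]
ft_force: [0.0, -0.4, -0.2]
width: -0.0003
finger_force: 0.0
t: 65.55
position: [0.4825, 0.3966, 0.094]
eef_rot: [3.141, -0.001, 1.571]
ft_force: [0.8, 0.1, 0.1]
width: 0.0001
finger_force: 0.0
```

```bash
python3 -m creep '[[0,0,0,0.25,0,0,0],[0,0,0,0.25,0,0,0],[0,0,0,0.25,0,0,0],[0,0,0,0.2,0,0,0],[0,0,0,0.1,0,0,0],[0,0,0,0,0,0,0],[0,0,0,0,0,0,0],[0,0,0,0,0,0,0],[0,0,0,0,0,0,0],[0,0,0,0,0,0,0]]'
```

```text
t: 66.55
position: [0.4826, 0.3965, 0.0758]
eef_rot: [3.141, -0.0, 1.571]
ft_force: [-4.9, -5.2, 20.2]
width: 0.0002
finger_force: 9.9
```

```bash
python3 -m creep '[[0,0,0,0,0,0,0],[0,0,0,-0.5,0,0,0],[0,0,0,-1,0,0,0],[0,0,0,-1,0,0,0],[0,0,0,-1,0,0,0],[0,0,0,-1,0,0,0],[0,0,0,-1,0,0,0],[0,0,0,-0.5,0,0,0],[0,0,0,0,0,0,0],[0,0,0,0,0,0,0]]'
python3 - <<'E'
from h import *
W=cloud(cap('top')); z=W[...,2]
m=(z>.112)&(z<.123)&(W[...,0]<.66)&(W[...,0]>.6)&(abs(W[...,1]-.04)<.05);print(m.sum(),np.median(W[m],0))
lab(W,(z>.027)&(z<.05),(400,215,600,400))
print(get_state()['position'],get_state()['ft_force'])
print(sign_off())
E
```

```text
t: 67.55
position: [0.4818, 0.3959, 0.1913]
eef_rot: [-3.141, 0.001, 1.571]
ft_force: [0.1, -0.6, 0.1]
width: -0.0002
finger_force: 0.0
267 [0.64545183 0.0377592  0.11719882]
172 [528. 309.] [ 0.4735 -0.4005  0.0305] [ 473.7 -401.3] [31.2 30.2] 1.549
211 [490. 317.] [ 0.4586 -0.3167  0.0322] [ 459.3 -317.2] [33.7 28.9] 0.184
[0.48144444 0.39569104 0.19070312] [-0.4397604  -0.02899935 -0.34146262]
the job is handed in; nothing more can be done
None
```

The job is handed in at about 68 s: round key pressed first, both full-length ingots flat in the drawer, drawer pushed to its shut stop, then bar once, square twice and round once, with the stop key, half ingot and plug left alone; the hand-in returned no verdict.

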